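# Cam-lock the scrap tray to the butcher's block

## Task

Swing the red cam lever on the chopping block fully open, slide the steel scrap tray up to the block so that its tongue goes into the guide channel under the cam, then turn the lever a quarter-turn clockwise, all the way home, so that the cam hook catches the stud and draws the tray tight and flush against the block, squeezing the rubber strip. Leave the mallet on the block and the jar, bowl and mug where they are, and keep the tray flat on the counter.

Things in the scene. Friction and masses are not known exactly. Their poses are not given: they have to be found in the camera images.
- block: Brown wooden chopping block fixed to the counter, 280 (x) x 220 (y) x 50 mm high, turned at most 0.2 rad about z. Origin: centre of its underside; z up. Docking face: the upright face on its -y side, 110 mm from the origin. On its top, a 30 mm wide channel runs inward from that face at x = 0 between two steel ribs, 7 mm high, 12 mm wide, 36 mm long (along y).
- cam_pivot (a point): Vertical axis of the cam, at the height of the block's top, 52 mm inside the docking face, at block x = 0. The steel cam is a spiral hook 9 to 21 mm above the block's top. Fully open, it leaves the channel free; turned clockwise, it passes round the tray's stud (if the tray's front is within 9 mm of the docking face) and pulls it to 29 mm from this axis, where the tray is tight.
- cam_lever (a joint): Angle of the cam lever, rad. 0 = fully open: lever pointing 95 degrees counter-clockwise (from above) from the block's +x axis, away from the docking face. Grows clockwise to 1.658 = its stop, fully home: lever along the block's +x. Starts at 0.8 to 1.5. Stays where it is left; takes about 2 N at the knob when free, up to 15 N when drawing the tray in.
- lever_knob (a point): Middle of the upright round red knob at the lever's end: 26 mm in diameter; it can be gripped over the 28 mm from 14 mm below to 16 mm above this point; 80 mm from the cam axis, 60 mm above the block's top. It goes round with the lever and spins freely on its own pin. The red lever arm below it is 18 mm wide.
- tray: Loose open steel tray, 160 (x) x 130 (y) x 50 mm high, walls 4 mm, about 0.7 kg. Origin: centre of its underside; z up. Its +y wall docks; a flat round-ended tongue there (24 mm wide, 4 mm thick, underside 52 mm above the counter) reaches 36 mm out and carries a brass stud. When docked its axes are parallel to the block's, at block x = 0, y = -176 mm (-178 just touching the strip).
- tray_grip (a point): Centre of the blue grip bar on the tray's -y wall: 90 mm long (tray x), 16 mm thick (tray y), from 46 to 76 mm above the counter; this point is 61 mm above the tray's underside, 63 mm from the tray's origin toward -y.
- tray_stud (a point): Foot of the upright brass stud (10 mm in diameter, 18 mm tall) on the tongue, 24 mm beyond the outside of the docking wall, 56 mm above the tray's underside.
- tray_front (a point): Middle of the outer face of the tray's docking wall, 25 mm above its underside.
- mallet: Meat mallet lying on the block along the block's y, on its -x half: wooden handle, 60 x 45 x 45 mm metal head, 220 mm long. Origin: middle of its underside. Bystander.
- jar: Amber jar with a red cap, 70 mm in diameter, 110 mm high, origin under its centre. Bystander, far right part of the counter.
- bowl: White plastic bowl, 100 mm in diameter, 60 mm high, origin under its centre. Bystander, far right part of the counter.
- mug: Blue mug, 80 mm in diameter, 90 mm high, origin under its centre. Bystander, far right part of the counter.
- seal_mid (a point): Point on the docking face, 40 mm above the counter, behind the middle of a springy black rubber sealing strip, 150 mm long and 12 mm high, that stands 3 mm proud of the face. The strip yields by 1 mm for each 3 N; it must end squeezed to about 1 mm, which only the cam can hold.
Things that resemble listed ones, but are neither listed nor needed, are in the scene too. Of the things that look like the tray, take the one that is farthest to the robot's left at the start.

How it is judged:
By the outcome, as a careful person would: the job done as asked, in the order asked, and still so for the second after the job is handed in, with the robot touching nothing.
It also fails if it takes over 70 s, if anything falls off the work surface, if the arm or the gripper's body presses on something with over 40 N, if the wrist force passes 120 N, or if a joint passes its speed limit or range.

## Robot

A 6-joint arm with a two-finger parallel gripper is mounted at the origin on the work surface. World frame = base frame: x ahead of the robot, y to its left, z up, the work surface at z = 0. Lengths are in m, angles in degrees, forces in N, time in s.
With the tool pointing down it reaches from about 0.3 to 0.75 m from the base axis. Payload 8.5 kg.
Tool frame: the origin (TCP) lies between the finger pads; the fingertips stand 11 mm ahead of it and the grasp point (between the pads) lies 8 mm behind it (env.nose_length is the x of the fingertips in the tool frame, in m); x points along the fingers, z is the direction in which the jaws open and shut, and the axes are right-handed (so a half turn about x gives the same grasp; the last joint's range is limited). The gripper opens to 88 mm and grips with 3 to 60 N. Pads are 18 mm wide; open, the fingers measure 123 mm over their backs; the gripper's body (75 mm by 187 mm) begins 45 mm behind the grasp point.
Start: joints at [-87.451, 21.807, 74.336, -0, 83.858, -12.336], TCP at [0.141, -0.532, 0.25] pointing down, gripper open.
Joint ranges: [-178.18, 178.18], [-50.72, 133.34], [12.68, 142.11], [-81.47, 261.47], [9.98, 163.14], [-165.26, 165.26]. Speed limits (degrees/s): [136.94, 136.94, 180, 180, 180, 180].

## Interface

Orientations are given as a 3x3 rotation matrix whose columns are the frame's x, y, z axes.
In Python, from plant import sensors, viewer, job_done, env gives the robot as it stands. The module is installed in compiled form; this text tells all that it offers.
- The arm moves only by the tool send_rows, never from a script. Its argument "steps" is a list of rows, each an object of numbers: "jaw": the opening, from 0 (shut) to 1 (fully open); "tx", "ty", "tz": the shift along the tool's x, y, z in mm; "rx", "ry", "rz": the turn, a rotation vector about the tool's x, y, z in rad. A call has 1 to 12 rows; each row is the pose to reach, as a shift and turn from the pose commanded when the call began, along the tool's axes at that moment; what a row does not reach only later rows make up. A row lasts 1/12 s, in which the tool goes at most 41.7 mm and 7.16 degrees, less where a joint would pass 70% of its speed; a pose out of reach is approached as far as the arm can. A call with a gripper value outside its range is refused whole. The fingers move at their own pace and stop on an object; "force" is the grip in N (left out, the last holds). Time passes only in rows, so rows that repeat a pose let the fingers close. It gives the time, the measured TCP pose, the force and the opening at its end, in the units of the state.
- sensors.get_obs(): the state, without advancing time (a new reading comes with each control period).
- viewer.get_image(name): name is "scene" or "top"; returns a dict with "frame" (420x560x3 uint8, red, green, blue), "depth" (420x560 float32, m along the optical axis (not along the pixel's ray), 0 where there is no reading), "mtx" (3x3 intrinsics, pixels), "k1" (the pictures are not rectified: a ray, as slopes to the right and down, at radius r is drawn at 1 + k1 r^2 times it, then the intrinsics apply), "xyz" and "rotation" of the camera in the world. Camera axes: x right, y up, looking along -z (the intrinsics and any distortion apply to the point x, -y, -z); pixel columns grow to the right and rows downward; lengths in m; the calibration is good to about 2 mm. A picture is of the moment at which its call begins.
- job_done(): hands the job in, once; it reports no verdict.
The state is a dict: "clock": time; "qpos": joint angles; "joint_velocities": joint speeds; "tau": joint torques, N m; "tool_pos": TCP position; "tool_rot": TCP orientation; "force": force on the tool from outside, world axes, zero at the start; "torque": the same for the moment, N m; "opening": opening from 0.0 (shut) to 1.0 (fully open).
Only numpy, scipy, OpenCV 4.12 (cv2) and the standard library are available. Lean on these libraries where they do the work, as an engineer would, in place of code of your own. Each camera call takes 0.05 s, during which the arm holds its last target. There are 200 camera calls.

## Working session

There is one attempt and no reset: what is moved stays moved. The work goes in short steps, Python scripts to look and compute and a tool call to move; the robot and the scene stay as the last step left them, time stands still between calls to the robot, and variables do not carry over. Pictures are saved under pics/ and viewed, about 8 in all and at most 12, crops included, and the job is handed in when it is done.

Besides the shell and the picture viewer there is one more tool, called after "Emit:" in YAML: its name, and indented under it one key for each argument. send_rows: Moves the arm, as the interface text tells. Its arguments: {"type":"object","properties":{"steps":{"type":"array"},"force":{"type":"number"}},"required":["steps"]}

```bash
mkdir -p pics; cat > h.py <<'E'
import numpy as np, cv2
from plant import sensors, viewer, job_done, env
def snap(n):
    d=viewer.get_image(n); np.savez('%s.npz'%n,**d); return d
def load(n): return dict(np.load('%s.npz'%n))
def dist(d): return np.array([float(d['k1']),0,0,0])
def ray(d,u,v):
    p=cv2.undistortPoints(np.array([[[u,v]]],float),d['mtx'],dist(d))[0,0]
    return d['rotation']@np.array([p[0],-p[1],-1.])
def at_z(d,u,v,z):
    r=ray(d,u,v); return d['xyz']+r*(z-d['xyz'][2])/r[2]
def at_d(d,u,v):
    return d['xyz']+ray(d,u,v)*d['depth'][int(round(v)),int(round(u))]
def proj(d,P):
    c=d['rotation'].T@(np.array(P,float)-d['xyz']); c=np.array([c[0],-c[1],-c[2]])
    return cv2.projectPoints(c.reshape(1,1,3),np.zeros(3),np.zeros(3),d['mtx'],dist(d))[0][0,0]
E
python3 - <<'E'
from h import *
for n in('scene','top'):
    d=snap(n); print(n,d['xyz'],d['rotation'].round(3).tolist(),d['mtx'].tolist(),d['k1'])
    cv2.imwrite(f'pics/{n}0.png',cv2.resize(d['frame'][:,:,::-1],(784,588)))
o=sensors.get_obs();print({k:np.round(v,3).tolist() for k,v in o.items()}, env.nose_length)
E
```

```text
scene [ 1.40538553 -0.27850069  1.21945489] [[0.066, -0.781, 0.621], [0.998, 0.042, -0.053], [0.015, 0.623, 0.782]] [[522.5934807910363, 0.0, 270.35633883286124], [0.0, 522.5934807910363, 211.32275208465947], [0.0, 0.0, 1.0]] -0.2057019531470504
top [ 0.25875522 -0.19414226  1.32347258] [[0.047, 0.975, -0.215], [-0.999, 0.046, -0.012], [-0.002, 0.215, 0.977]] [[402.456240332237, 0.0, 272.46727124006026], [0.0, 402.456240332237, 214.3546682619431], [0.0, 0.0, 1.0]] -0.1001088050968205
{'clock': 0.1, 'qpos': [-87.449, 21.836, 74.378, 0.001, 83.86, -12.337], 'joint_velocities': [-0.076, -0.084, -0.069, -0.02, 0.025, 0.078], 'tau': [0.003, -43.866, -22.491, 0.071, 0.034, -0.0], 'tool_pos': [0.141, -0.531, 0.249], 'tool_rot': [[-0.0, 0.966, 0.257], [0.001, 0.257, -0.966], [-1.0, 0.0, -0.001]], 'force': [0.179, -0.678, -0.252], 'torque': [-0.003, -0.001, 0.0], 'opening': 0.998} 0.011
```

View pics/top0.png

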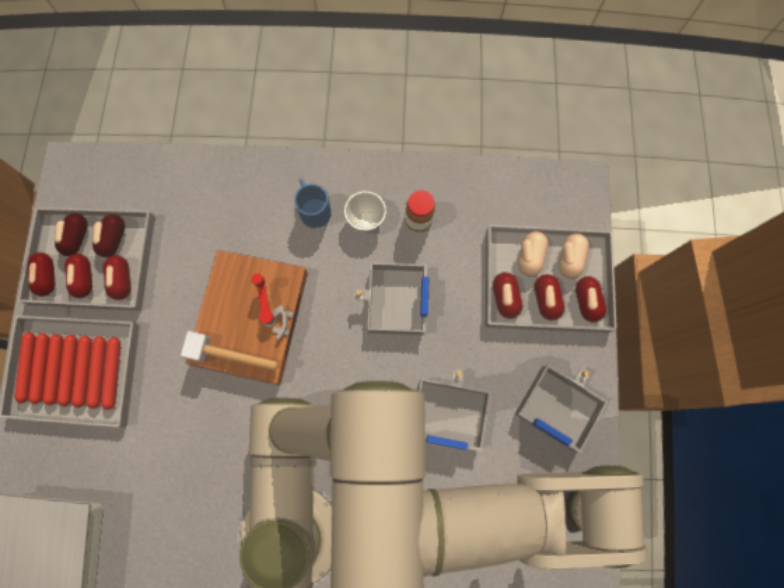

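View pics/scene0.png

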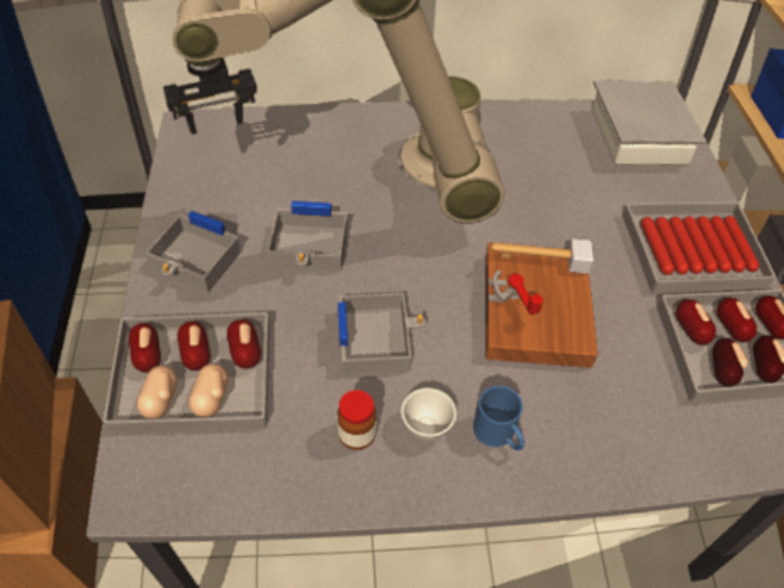

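The top view shows three tray look-alikes (784-px view): A (398,298), B (452,415) and C (560,408). A is farthest to the robot's left (image left is +y) and its stud at (360,295) faces the block. The block is at (245,315), with its knob at (258,281) and the pivot near (270,318). I'll check A and the cam in close crops.

```bash
python3 - <<'E'
from h import *
for n,(u0,v0,u1,v1) in (('top',(125,170,325,280)),('scene',(235,165,435,275))):
    d=load(n); c=d['frame'][v0:v1,u0:u1,::-1]
    c=cv2.resize(c,None,fx=4,fy=4,interpolation=cv2.INTER_CUBIC)
    cv2.imwrite(f'pics/crop_{n}.png',c)
# point clouds
for n in('top','scene'):
    d=load(n); H,W=d['depth'].shape
    uu,vv=np.meshgrid(np.arange(W),np.arange(H))
    p=cv2.undistortPoints(np.stack([uu,vv],-1).reshape(-1,1,2).astype(float),d['mtx'],dist(d))[:,0]
    P=d['xyz']+(np.c_[p[:,0],-p[:,1],-np.ones(len(p))]*d['depth'].reshape(-1,1))@d['rotation'].T
    P[d['depth'].ravel()==0]=np.nan; np.save(f'P_{n}.npy',P.reshape(H,W,3))
    f=d['frame'].reshape(-1,3).astype(float)
    hsv=cv2.cvtColor(d['frame'],cv2.COLOR_RGB2HSV).reshape(-1,3)
    box=(P[:,0]>.3)&(P[:,0]<.8)&(P[:,1]>-.35)&(P[:,1]<.35)
    tab=box&(P[:,2]<.01)&(hsv[:,1]<50); print(n,'table z',np.nanmedian(P[tab,2]))
    b=box&(hsv[:,0]>5)&(hsv[:,0]<16)&(hsv[:,1]>120)&(abs(P[:,2]-.05)<.012)&(P[:,1]>.0)
    q=P[b]; r=cv2.minAreaRect(q[:,:2].astype(np.float32)*1000); print('block',b.sum(),np.median(q[:,2]),r)
    k=box&((hsv[:,0]<5)|(hsv[:,0]>174))&(hsv[:,1]>160)&(P[:,1]>.0)&(P[:,2]>.1)
    print('knob',k.sum(),P[k].mean(0),P[k].max(0),P[k].min(0), uu.ravel()[k].mean(),vv.ravel()[k].mean())
    g=box&(hsv[:,0]>100)&(hsv[:,0]<125)&(hsv[:,1]>150)&(P[:,2]>.06)&(P[:,2]<.09)&(P[:,1]<0)&(P[:,0]>.47)
    q=P[g]; print('grip',g.sum(),q.mean(0),cv2.minAreaRect(q[:,:2].astype(np.float32)*1000),np.median(q[:,2]))
E
```

```text
top table z -0.0010488879145282848
block 4502 0.04847109769791824 ((490.85589599609375, 134.3330078125), (220.33453369140625, 279.630859375), 81.3051986694336)
knob 57 [0.55542891 0.09697985 0.12183287] [0.56806013 0.10913093 0.12967056] [0.47922945 0.07227751 0.10030541] 183.96491228070175 200.17543859649123
grip 91 [ 0.54785693 -0.27474523  0.07441926] ((549.2950439453125, -274.819091796875), (10.757843971252441, 84.8520278930664), 88.95645141601562) 0.07447591736286907
scene table z 0.0010387749801102908
block 4564 0.05077814959133087 ((493.9644470214844, 133.96922302246094), (222.47354125976562, 283.6063232421875), 81.1898193359375)
knob 106 [0.56288218 0.0963123  0.11976032] [0.57427024 0.10979111 0.13326235] [0.47996489 0.06653719 0.10038288] 381.5660377358491 215.6320754716981
grip 140 [ 0.55816338 -0.27545071  0.07557455] ((554.56689453125, -275.68035888671875), (89.51615142822266, 13.145587921142578), 0.3900132477283478) 0.07578396363137685
```

View pics/crop_top.png

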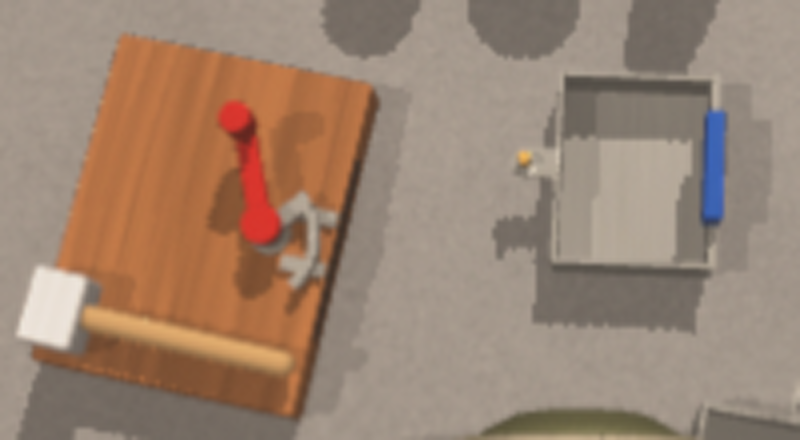

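View pics/crop_scene.png

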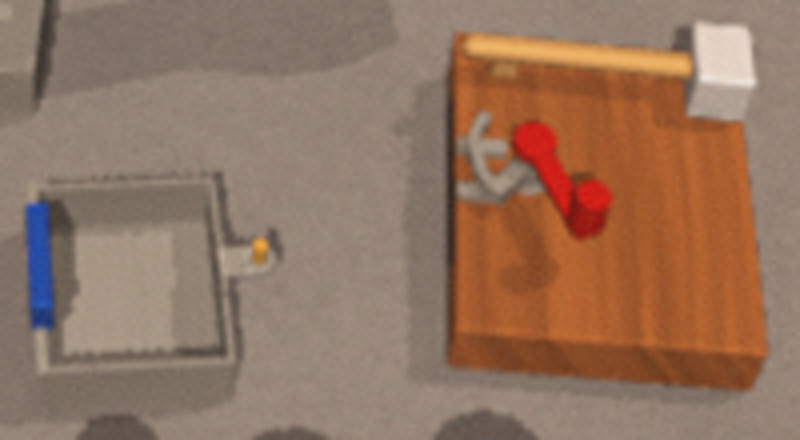

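Crop check. In the top crop, tray A has its blue bar at (714,166), its brass stud at (523,158) and a rim spanning (560–715, 78–265). The knob top is at (236,117) and the pivot cap at (261,222). In the scene crop, the knob top is at (592,195) and the stud top at (261,240). So A is right. Next I'll refine the poses.

```bash
python3 - <<'E'
from h import *
T=load('top');S=load('scene')
tp=lambda x,y,z:at_z(T,(x+.5)/4-.5+125,(y+.5)/4-.5+170,z)*1000
sp=lambda x,y,z:at_z(S,(x+.5)/4-.5+235,(y+.5)/4-.5+165,z)*1000
def show(l,*p): print(l,[q[:2].round(1).tolist() for q in p])
c=[tp(123,36,.05),tp(376,90,.05),tp(298,413,.05),tp(34,356,.05)]; show('block top',*c)
e=c[1]-c[2];f=c[0]-c[1]; print('lens',np.linalg.norm(e),np.linalg.norm(f),'yaw',np.degrees(np.arctan2(e[1],e[0])),np.degrees(np.arctan2(f[1],f[0]))-90,'ctr',sum(c)[:2]/4)
c=[sp(458,33,.05),sp(452,335,.05),sp(767,352,.05)];show('block sc',*c)
e=c[1]-c[0];f=c[2]-c[1];print('lens',np.linalg.norm(e),np.linalg.norm(f),'yaw',np.degrees(np.arctan2(e[1],e[0])),np.degrees(np.arctan2(f[1],f[0]))-90,'ctr',(c[0]+c[2])[:2]/2)
show('knob',tp(235,117,.126),sp(592,195,.126))
show('pivotcap',tp(261,222,.09),sp(534,140,.09))
show('stud top',tp(523,157,.074),sp(261,240,.074))
show('bar top ends',tp(716,111,.076),tp(712,222,.076),sp(39,204,.076),sp(44,322,.076))
show('rim corners T',tp(565,75,.05),tp(717,78,.05),tp(713,268,.05),tp(553,266,.05))
show('rim corners S',sp(215,177,.05),sp(234,362,.05),sp(40,370,.05),sp(37,188,.05))
E
```

```text
block top [[642.9, 218.2], [605.7, 2.2], [339.3, 44.2], [372.9, 261.5]]
lens 269.6300508179522 219.15407373684633 yaw -8.955800272728908 -9.78281593929158 ctr [490.19685393 131.53214473]
block sc [[338.8, 52.5], [616.8, 3.2], [645.1, 221.5]]
lens 282.35772830230025 220.15526349872792 yaw -10.052431847678907 -7.385598122941744 ctr [491.95737037 136.99623553]
knob [[558.5, 98.2], [560.2, 98.7]]
pivotcap [[483.7, 78.3], [480.6, 79.1]]
stud top [[549.2, -123.2], [546.5, -122.6]]
bar top ends [[593.8, -275.6], [503.1, -275.3], [508.2, -273.9], [608.2, -274.1]]
rim corners T [[625.6, -152.4], [628.9, -277.3], [470.8, -278.9], [466.4, -150.9]]
rim corners S [[470.1, -146.6], [629.9, -147.8], [629.0, -278.2], [473.2, -274.7]]
```

Emit:
send_rows:
  steps:
    - {"ty": 566, "tz": -500, "jaw": 1}
    - {"ty": 566, "tz": -500, "jaw": 1}
    - {"ty": 566, "tz": -500, "jaw": 1}
    - {"ty": 566, "tz": -500, "jaw": 1}
    - {"ty": 566, "tz": -500, "jaw": 1}
    - {"ty": 566, "tz": -500, "jaw": 1}
    - {"ty": 566, "tz": -500, "jaw": 1}
    - {"ty": 566, "tz": -500, "jaw": 1}
    - {"ty": 566, "tz": -500, "jaw": 1}
    - {"ty": 566, "tz": -500, "jaw": 1}
    - {"ty": 566, "tz": -500, "jaw": 1}
    - {"ty": 566, "tz": -500, "jaw": 1}

```text
schema error: expected keys jaw, tx, ty, tz, rx, ry, rz
```

```bash
cat >> h.py <<'E'
from scipy.spatial.transform import Rotation as Ro
def Rd(yaw):  # tool down, tool z at world angle yaw (deg)
    a=np.radians(yaw); z=np.array([np.cos(a),np.sin(a),0]); x=np.array([0,0,-1.]); return np.c_[x,np.cross(z,x),z]
def go(P,yaw,o=None):
    o=o or sensors.get_obs(); R=np.array(o['tool_rot']); t=R.T@(np.array(P)-np.array(o['tool_pos'])*1000)
    w=Ro.from_matrix(R.T@Rd(yaw)).as_rotvec(); print('t',t.round(1),'r',w.round(3))
def st():
    o=sensors.get_obs(); R=np.array(o['tool_rot'])
    print('t%.2f'%o['clock'],'pos',(np.array(o['tool_pos'])*1000).round(1),'yaw',np.degrees(np.arctan2(R[1,2],R[0,2])).round(1),'down',R[:,0].round(3),'F',np.round(o['force'],1),'op',round(float(o['opening']),3),'q',np.round(o['qpos'],1)); return o
E
python3 - <<'E'
from h import *
st();go([559.5,98.5,165],-75)
E
```

```text
t0.10 pos [ 141.3 -531.3  249.2] yaw -75.1 down [-0.     0.001 -1.   ] F [ 0.2 -0.7 -0.3] op 0.998 q [-87.4  21.8  74.4   0.   83.9 -12.3]
t [  85.   566.  -501.1] r [-0.002 -0.001 -0.   ]
```

All keys are needed in every row.

Emit:
send_rows:
  steps:
    - {"jaw": 1, "tx": 0, "ty": 566, "tz": -501, "rx": 0, "ry": 0, "rz": 0}
    - {"jaw": 1, "tx": 0, "ty": 566, "tz": -501, "rx": 0, "ry": 0, "rz": 0}
    - {"jaw": 1, "tx": 0, "ty": 566, "tz": -501, "rx": 0, "ry": 0, "rz": 0}
    - {"jaw": 1, "tx": 0, "ty": 566, "tz": -501, "rx": 0, "ry": 0, "rz": 0}
    - {"jaw": 1, "tx": 0, "ty": 566, "tz": -501, "rx": 0, "ry": 0, "rz": 0}
    - {"jaw": 1, "tx": 0, "ty": 566, "tz": -501, "rx": 0, "ry": 0, "rz": 0}
    - {"jaw": 1, "tx": 0, "ty": 566, "tz": -501, "rx": 0, "ry": 0, "rz": 0}
    - {"jaw": 1, "tx": 0, "ty": 566, "tz": -501, "rx": 0, "ry": 0, "rz": 0}
    - {"jaw": 1, "tx": 0, "ty": 566, "tz": -501, "rx": 0, "ry": 0, "rz": 0}
    - {"jaw": 1, "tx": 0, "ty": 566, "tz": -501, "rx": 0, "ry": 0, "rz": 0}
    - {"jaw": 1, "tx": 0, "ty": 566, "tz": -501, "rx": 0, "ry": 0, "rz": 0}
    - {"jaw": 1, "tx": 0, "ty": 566, "tz": -501, "rx": 0, "ry": 0, "rz": 0}

```text
clock: 1.1
tool_pos: [0.4185, -0.113, 0.2497]
tool_rot: [[-0.0, 0.966, 0.257], [0.0, 0.257, -0.966], [-1.0, -0.0, -0.0]]
force: [0.2, -0.8, -0.1]
opening: 0.999
```

```bash
python3 - <<'E'
from h import *
st();go([559.5,98.5,165],-75)
E
```

```text
t1.10 pos [ 418.5 -113.   249.7] yaw -75.1 down [-0.  0. -1.] F [ 0.2 -0.8 -0.1] op 0.999 q [-30.8  10.1  91.3  -0.   78.6  44.3]
t [  84.7  190.5 -168.2] r [-0.002 -0.     0.   ]
```

Emit:
send_rows:
  steps:
    - {"jaw": 1, "tx": 60, "ty": 190.5, "tz": -168, "rx": 0, "ry": 0, "rz": 0}
    - {"jaw": 1, "tx": 60, "ty": 190.5, "tz": -168, "rx": 0, "ry": 0, "rz": 0}
    - {"jaw": 1, "tx": 60, "ty": 190.5, "tz": -168, "rx": 0, "ry": 0, "rz": 0}
    - {"jaw": 1, "tx": 60, "ty": 190.5, "tz": -168, "rx": 0, "ry": 0, "rz": 0}
    - {"jaw": 1, "tx": 60, "ty": 190.5, "tz": -168, "rx": 0, "ry": 0, "rz": 0}
    - {"jaw": 1, "tx": 60, "ty": 190.5, "tz": -168, "rx": 0, "ry": 0, "rz": 0}
    - {"jaw": 1, "tx": 60, "ty": 190.5, "tz": -168, "rx": 0, "ry": 0, "rz": 0}
    - {"jaw": 1, "tx": 85, "ty": 190.5, "tz": -168, "rx": 0, "ry": 0, "rz": 0}
    - {"jaw": 1, "tx": 110, "ty": 190.5, "tz": -168, "rx": 0, "ry": 0, "rz": 0}
    - {"jaw": 1, "tx": 130, "ty": 190.5, "tz": -168, "rx": 0, "ry": 0, "rz": 0}
    - {"jaw": 1, "tx": 142, "ty": 190.5, "tz": -168, "rx": 0, "ry": 0, "rz": 0}
    - {"jaw": 1, "tx": 142, "ty": 190.5, "tz": -168, "rx": 0, "ry": 0, "rz": 0}

```text
clock: 2.1
tool_pos: [0.5575, 0.0959, 0.1052]
tool_rot: [[-0.006, 0.966, 0.257], [0.0, 0.257, -0.966], [-1.0, -0.005, -0.002]]
force: [0.1, -0.5, -0.3]
opening: 1.001
```

Emit:
send_rows:
  force: 5
  steps:
    - {"jaw": 0.5, "tx": 0, "ty": 0, "tz": 0, "rx": 0, "ry": 0, "rz": 0}
    - {"jaw": 0.4, "tx": 0, "ty": 0, "tz": 0, "rx": 0, "ry": 0, "rz": 0}
    - {"jaw": 0.2, "tx": 0, "ty": 0, "tz": 0, "rx": 0, "ry": 0, "rz": 0}
    - {"jaw": 0.2, "tx": 0, "ty": 0, "tz": 0, "rx": 0, "ry": 0, "rz": 0}
    - {"jaw": 0.2, "tx": 0, "ty": 0, "tz": 0, "rx": 0, "ry": 0, "rz": 0}
    - {"jaw": 0.2, "tx": 0, "ty": 0, "tz": 0, "rx": 0, "ry": 0, "rz": 0}
    - {"jaw": 0.2, "tx": 0, "ty": 0, "tz": 0, "rx": 0, "ry": 0, "rz": 0}
    - {"jaw": 0.2, "tx": 0, "ty": 0, "tz": 0, "rx": 0, "ry": 0, "rz": 0}

```text
clock: 2.77
tool_pos: [0.559, 0.0962, 0.1079]
tool_rot: [[0.0, 0.966, 0.257], [-0.0, 0.257, -0.966], [-1.0, 0.0, 0.0]]
force: [0.1, -0.5, -0.6]
opening: 0.417
```

```bash
python3 - <<'E'
from h import *
st();go([559.5,98.5,108],-75)
d=snap('scene');cv2.imwrite('pics/s1.png',cv2.resize(d['frame'][150:290,300:440,::-1],None,fx=4,fy=4,interpolation=cv2.INTER_CUBIC))
E
```

```text
t2.77 pos [559.   96.2 107.9] yaw -75.1 down [ 0. -0. -1.] F [ 0.1 -0.5 -0.6] op 0.417 q [-2.2 31.4 83.5  0.  65.  72.9]
t [-0.1  1.1 -2. ] r [-0.002  0.    -0.   ]
```

View pics/s1.png

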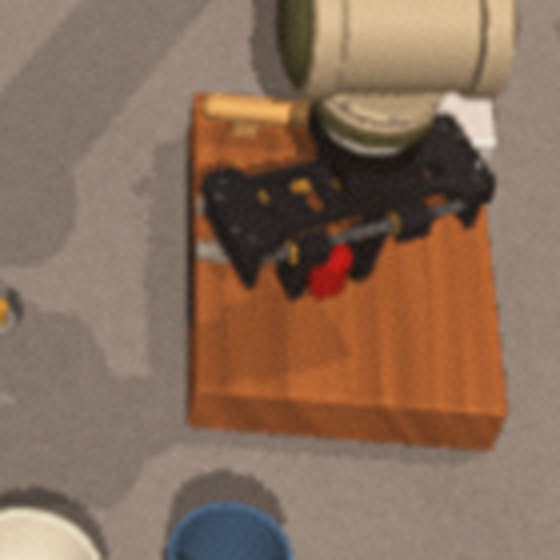

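The knob (330,270) sits between the fingers, which are still closing. I'll finish the grip.

Emit:
send_rows:
  force: 8
  steps:
    - {"jaw": 0.2, "tx": 0, "ty": 1, "tz": -2, "rx": 0, "ry": 0, "rz": 0}
    - {"jaw": 0.2, "tx": 0, "ty": 1, "tz": -2, "rx": 0, "ry": 0, "rz": 0}
    - {"jaw": 0.2, "tx": 0, "ty": 1, "tz": -2, "rx": 0, "ry": 0, "rz": 0}
    - {"jaw": 0.2, "tx": 0, "ty": 1, "tz": -2, "rx": 0, "ry": 0, "rz": 0}
    - {"jaw": 0.2, "tx": 0, "ty": 1, "tz": -2, "rx": 0, "ry": 0, "rz": 0}

```text
clock: 3.23
tool_pos: [0.5593, 0.0986, 0.1077]
tool_rot: [[-0.0, 0.966, 0.257], [0.0, 0.257, -0.966], [-1.0, -0.0, -0.0]]
force: [-1.3, 1.7, 1.3]
opening: 0.293
```

```bash
python3 - <<'E'
from h import *
o=st()
# CCW arc about pivot: rows as tool shifts
p=np.array([482.3,77.2]);c=np.array([559.7,98.5]);R=np.array(o['tool_rot']);v=c-p;print(np.linalg.norm(v),np.degrees(np.arctan2(v[1],v[0])))
for a in range(6,84,6):
    t=np.radians(a);q=p+np.array([[np.cos(t),-np.sin(t)],[np.sin(t),np.cos(t)]])@v
    print(a,(R.T@np.r_[q-c,0]).round(1),'rx',round(-t,3))
E
```

```text
t3.23 pos [559.3  98.6 107.7] yaw -75.1 down [-0.  0. -1.] F [-1.3  1.7  1.3] op 0.293 q [-1.9 31.5 83.4  0.  65.1 73.2]
80.27733179422448 15.386573882623702
6 [ 0.  -0.5 -8.4] rx -0.105
12 [  0.   -1.9 -16.7] rx -0.209
18 [  0.   -4.1 -24.8] rx -0.314
24 [  0.   -7.2 -32.6] rx -0.419
30 [  0.  -11.1 -40. ] rx -0.524
36 [  0.  -15.7 -47.1] rx -0.628
42 [  0.  -21.1 -53.5] rx -0.733
48 [  0.  -27.1 -59.4] rx -0.838
54 [  0.  -33.7 -64.7] rx -0.942
60 [  0.  -40.7 -69.2] rx -1.047
66 [  0.  -48.3 -72.9] rx -1.152
72 [  0.  -56.1 -75.9] rx -1.257
78 [  0.  -64.3 -78. ] rx -1.361
```

Emit:
send_rows:
  steps:
    - {"jaw": 0.2, "tx": 0, "ty": -0.5, "tz": -8.4, "rx": -0.105, "ry": 0, "rz": 0}
    - {"jaw": 0.2, "tx": 0, "ty": -1.9, "tz": -16.7, "rx": -0.209, "ry": 0, "rz": 0}
    - {"jaw": 0.2, "tx": 0, "ty": -4.1, "tz": -24.8, "rx": -0.314, "ry": 0, "rz": 0}
    - {"jaw": 0.2, "tx": 0, "ty": -7.2, "tz": -32.6, "rx": -0.419, "ry": 0, "rz": 0}
    - {"jaw": 0.2, "tx": 0, "ty": -11.1, "tz": -40, "rx": -0.524, "ry": 0, "rz": 0}
    - {"jaw": 0.2, "tx": 0, "ty": -15.7, "tz": -47.1, "rx": -0.628, "ry": 0, "rz": 0}
    - {"jaw": 0.2, "tx": 0, "ty": -21.1, "tz": -53.5, "rx": -0.733, "ry": 0, "rz": 0}
    - {"jaw": 0.2, "tx": 0, "ty": -27.1, "tz": -59.4, "rx": -0.838, "ry": 0, "rz": 0}
    - {"jaw": 0.2, "tx": 0, "ty": -33.7, "tz": -64.7, "rx": -0.942, "ry": 0, "rz": 0}
    - {"jaw": 0.2, "tx": 0, "ty": -40.7, "tz": -69.2, "rx": -1.047, "ry": 0, "rz": 0}
    - {"jaw": 0.2, "tx": 0, "ty": -48.3, "tz": -72.9, "rx": -1.152, "ry": 0, "rz": 0}
    - {"jaw": 0.2, "tx": 0, "ty": -48.3, "tz": -72.9, "rx": -1.152, "ry": 0, "rz": 0}

```text
clock: 4.23
tool_pos: [0.493, 0.1569, 0.1078]
tool_rot: [[-0.001, 0.154, 0.988], [0.0, 0.988, -0.154], [-1.0, 0.0, -0.001]]
force: [-1.1, 2.6, -0.9]
opening: 0.291
```

```bash
python3 - <<'E'
from h import *
st()
E
```

```text
t4.23 pos [493.  156.9 107.8] yaw -8.9 down [-0.001  0.    -1.   ] F [-1.1  2.6 -0.9] op 0.291 q [ 4.5 27.4 91.6  0.  61.  13.4]
```

Emit:
send_rows:
  steps:
    - {"jaw": 0.2, "tx": 0, "ty": 0, "tz": -3, "rx": -0.03, "ry": 0, "rz": 0}
    - {"jaw": 0.2, "tx": 0, "ty": 0.3, "tz": -6, "rx": -0.06, "ry": 0, "rz": 0}
    - {"jaw": 0.2, "tx": 0, "ty": 0.3, "tz": -8, "rx": -0.08, "ry": 0, "rz": 0}
    - {"jaw": 0.2, "tx": 0, "ty": 0.3, "tz": -8, "rx": -0.08, "ry": 0, "rz": 0}

```text
clock: 4.57
tool_pos: [0.4878, 0.1575, 0.1079]
tool_rot: [[0.004, 0.081, 0.997], [-0.001, 0.997, -0.081], [-1.0, -0.0, 0.004]]
force: [6.4, -1.0, -3.9]
opening: 0.294
```

```bash
python3 - <<'E'
from h import *
st()
E
```

```text
t4.57 pos [487.8 157.5 107.9] yaw -4.6 down [ 0.004 -0.001 -1.   ] F [ 6.4 -1.  -3.9] op 0.294 q [ 4.7 26.9 92.5 -0.1 60.4  9.3]
```

Emit:
send_rows:
  steps:
    - {"jaw": 0.2, "tx": 0, "ty": 0, "tz": -3, "rx": 0, "ry": 0, "rz": 0}
    - {"jaw": 0.2, "tx": 0, "ty": 0, "tz": -3, "rx": 0, "ry": 0, "rz": 0}
    - {"jaw": 0.2, "tx": 0, "ty": 0, "tz": -3, "rx": 0, "ry": 0, "rz": 0}

```text
clock: 4.82
tool_pos: [0.487, 0.1577, 0.108]
tool_rot: [[0.009, 0.083, 0.997], [-0.0, 0.997, -0.083], [-1.0, 0.0, 0.009]]
force: [16.5, -1.4, -10.4]
opening: 0.3
```

```bash
python3 - <<'E'
from h import *
st()
E
```

```text
t4.82 pos [487.  157.7 108. ] yaw -4.7 down [ 0.009 -0.    -1.   ] F [ 16.5  -1.4 -10.4] op 0.3 q [ 4.7 26.8 92.8 -0.1 60.   9.5]
```

Emit:
send_rows:
  steps:
    - {"jaw": 0.2, "tx": 0, "ty": 0, "tz": 5, "rx": 0, "ry": 0, "rz": 0}
    - {"jaw": 0.7, "tx": 0, "ty": 0, "tz": 5, "rx": 0, "ry": 0, "rz": 0}
    - {"jaw": 0.7, "tx": 0, "ty": 0, "tz": 5, "rx": 0, "ry": 0, "rz": 0}
    - {"jaw": 0.7, "tx": 0, "ty": 0, "tz": 5, "rx": 0, "ry": 0, "rz": 0}
    - {"jaw": 0.7, "tx": 0, "ty": 0, "tz": 5, "rx": 0, "ry": 0, "rz": 0}
    - {"jaw": 0.7, "tx": -20, "ty": 0, "tz": 5, "rx": 0, "ry": 0, "rz": 0}
    - {"jaw": 0.7, "tx": -45, "ty": 0, "tz": 5, "rx": 0, "ry": 0, "rz": 0}
    - {"jaw": 0.7, "tx": -70, "ty": 0, "tz": 5, "rx": 0, "ry": 0, "rz": 0}
    - {"jaw": 0.7, "tx": -70, "ty": 0, "tz": 5, "rx": 0, "ry": 0, "rz": 0}
    - {"jaw": 0.7, "tx": -70, "ty": 0, "tz": 5, "rx": 0, "ry": 0, "rz": 0}

```text
clock: 5.65
tool_pos: [0.4882, 0.158, 0.1786]
tool_rot: [[0.002, 0.079, 0.997], [0.0, 0.997, -0.079], [-1.0, 0.0, 0.002]]
force: [-0.2, 0.5, -0.8]
opening: 0.699
```

```bash
python3 - <<'E'
from h import *
st();go([549,-275,120],-90)
E
```

```text
t5.65 pos [488.2 158.  178.6] yaw -4.5 down [ 0.002  0.    -1.   ] F [-0.2  0.5 -0.8] op 0.699 q [ 4.7 21.9 87.  -0.  71.   9.2]
t [  58.6 -426.8   94.7] r [ 1.492  0.002 -0.002]
```

Emit:
send_rows:
  steps:
    - {"jaw": 0.7, "tx": 0, "ty": -427, "tz": 94.5, "rx": 1.492, "ry": 0, "rz": 0}
    - {"jaw": 0.7, "tx": 0, "ty": -427, "tz": 94.5, "rx": 1.492, "ry": 0, "rz": 0}
    - {"jaw": 0.7, "tx": 0, "ty": -427, "tz": 94.5, "rx": 1.492, "ry": 0, "rz": 0}
    - {"jaw": 0.7, "tx": 0, "ty": -427, "tz": 94.5, "rx": 1.492, "ry": 0, "rz": 0}
    - {"jaw": 0.7, "tx": 0, "ty": -427, "tz": 94.5, "rx": 1.492, "ry": 0, "rz": 0}
    - {"jaw": 0.7, "tx": 0, "ty": -427, "tz": 94.5, "rx": 1.492, "ry": 0, "rz": 0}
    - {"jaw": 0.7, "tx": 0, "ty": -427, "tz": 94.5, "rx": 1.492, "ry": 0, "rz": 0}
    - {"jaw": 0.7, "tx": 0, "ty": -427, "tz": 94.5, "rx": 1.492, "ry": 0, "rz": 0}
    - {"jaw": 0.7, "tx": 0, "ty": -427, "tz": 94.5, "rx": 1.492, "ry": 0, "rz": 0}
    - {"jaw": 0.7, "tx": 0, "ty": -427, "tz": 94.5, "rx": 1.492, "ry": 0, "rz": 0}
    - {"jaw": 0.7, "tx": 0, "ty": -427, "tz": 94.5, "rx": 1.492, "ry": 0, "rz": 0}
    - {"jaw": 0.7, "tx": 0, "ty": -427, "tz": 94.5, "rx": 1.492, "ry": 0, "rz": 0}

```text
clock: 6.65
tool_pos: [0.548, -0.2795, 0.1753]
tool_rot: [[-0.002, 1.0, -0.011], [0.001, -0.011, -1.0], [-1.0, -0.002, -0.001]]
force: [-0.5, 0.5, -0.4]
opening: 0.694
```

Emit:
send_rows:
  steps:
    - {"jaw": 0.7, "tx": 30, "ty": 0, "tz": 0, "rx": 0, "ry": 0, "rz": 0}
    - {"jaw": 0.7, "tx": 58, "ty": 0, "tz": 0, "rx": 0, "ry": 0, "rz": 0}
    - {"jaw": 0.7, "tx": 58, "ty": 0, "tz": 0, "rx": 0, "ry": 0, "rz": 0}
    - {"jaw": 0.7, "tx": 58, "ty": 0, "tz": 0, "rx": 0, "ry": 0, "rz": 0}

```text
clock: 6.98
tool_pos: [0.5479, -0.2747, 0.1182]
tool_rot: [[-0.004, 1.0, -0.0], [0.003, -0.0, -1.0], [-1.0, -0.004, -0.003]]
force: [0.6, -1.0, 1.2]
opening: 0.7
```

```bash
python3 - <<'E'
from h import *
st();go([549,-275,63],-90)
d=snap('top');u0,v0,u1,v1=125,170,325,280
cv2.imwrite('pics/t2.png',cv2.resize(d['frame'][v0:v1,u0:u1,::-1],None,fx=4,fy=4,interpolation=cv2.INTER_CUBIC))
E
```

```text
t6.98 pos [ 547.9 -274.7  118.2] yaw -90.0 down [-0.004  0.003 -1.   ] F [ 0.6 -1.   1.2] op 0.7 q [-37.7  34.8  74.7  -0.   70.8  52.3]
t [55.1  1.3  0.4] r [-0.    -0.003  0.004]
```

View pics/t2.png

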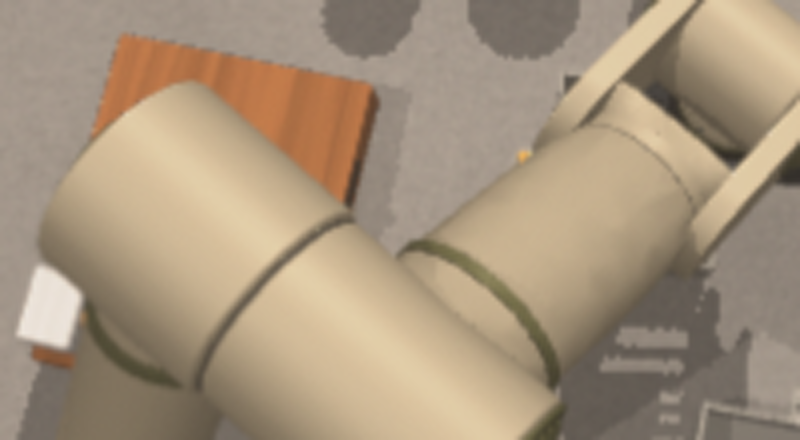

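The arm hides the tray in the top view, and only the mallet head (50,310) and the stud (523,156) show. The bar estimate leaves 22 mm to spare on each side, so I'll descend, grip and look from the scene camera.

Emit:
send_rows:
  force: 40
  steps:
    - {"jaw": 0.7, "tx": 25, "ty": 1, "tz": 0, "rx": 0, "ry": 0, "rz": 0}
    - {"jaw": 0.7, "tx": 45, "ty": 1, "tz": 0, "rx": 0, "ry": 0, "rz": 0}
    - {"jaw": 0.7, "tx": 56, "ty": 1, "tz": 0, "rx": 0, "ry": 0, "rz": 0}
    - {"jaw": 0.7, "tx": 56, "ty": 1, "tz": 0, "rx": 0, "ry": 0, "rz": 0}
    - {"jaw": 0.1, "tx": 56, "ty": 1, "tz": 0, "rx": 0, "ry": 0, "rz": 0}
    - {"jaw": 0.1, "tx": 56, "ty": 1, "tz": 0, "rx": 0, "ry": 0, "rz": 0}
    - {"jaw": 0.1, "tx": 56, "ty": 1, "tz": 0, "rx": 0, "ry": 0, "rz": 0}
    - {"jaw": 0.1, "tx": 56, "ty": 1, "tz": 0, "rx": 0, "ry": 0, "rz": 0}
    - {"jaw": 0.1, "tx": 56, "ty": 1, "tz": 0, "rx": 0, "ry": 0, "rz": 0}
    - {"jaw": 0.1, "tx": 56, "ty": 1, "tz": 0, "rx": 0, "ry": 0, "rz": 0}
    - {"jaw": 0.1, "tx": 56, "ty": 1, "tz": 0, "rx": 0, "ry": 0, "rz": 0}
    - {"jaw": 0.1, "tx": 56, "ty": 1, "tz": 0, "rx": 0, "ry": 0, "rz": 0}

```text
clock: 8.03
tool_pos: [0.5497, -0.2756, 0.064]
tool_rot: [[0.0, 1.0, -0.0], [-0.001, -0.0, -1.0], [-1.0, 0.0, 0.001]]
force: [0.4, -1.4, 1.1]
opening: 0.18
```

```bash
python3 - <<'E'
from h import *
st()
d=snap('scene');u0,v0,u1,v1=235,150,435,290
cv2.imwrite('pics/s2.png',cv2.resize(d['frame'][v0:v1,u0:u1,::-1],None,fx=4,fy=4,interpolation=cv2.INTER_CUBIC))
E
```

```text
t8.03 pos [ 549.7 -275.6   64. ] yaw -90.0 down [ 0.    -0.001 -1.   ] F [ 0.4 -1.4  1.1] op 0.18 q [-37.6  38.5  77.7  -0.   63.7  52.4]
```

View pics/s2.png

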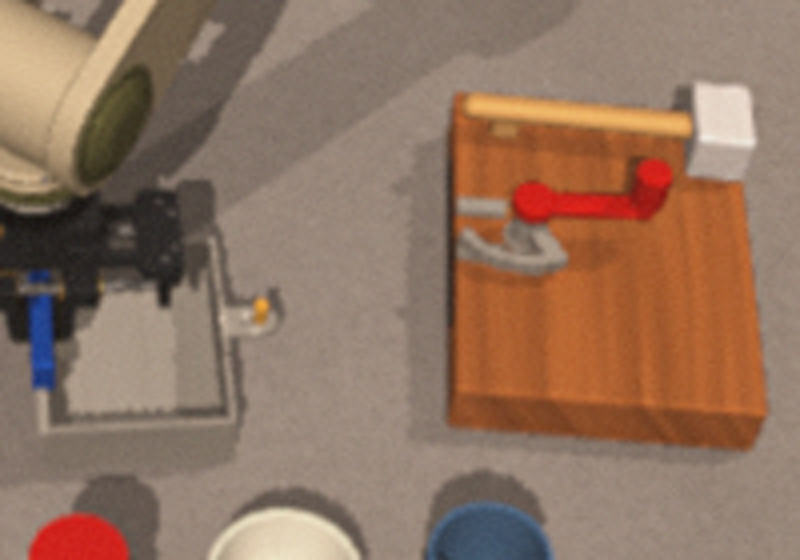

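The bar is held: the opening reads 15.8 mm, against a 16 mm bar. The scene crop shows the lever fully open, with the knob at (655,175) and the pivot at (533,200), and the channel is free. Next I'll slide the tray to a pre-insertion pose.

Emit:
send_rows:
  steps:
    - {"jaw": 0.1, "tx": 0, "ty": -10, "tz": -12, "rx": 0.016, "ry": 0, "rz": 0}
    - {"jaw": 0.1, "tx": 0, "ty": -20, "tz": -24, "rx": 0.032, "ry": 0, "rz": 0}
    - {"jaw": 0.1, "tx": 0, "ty": -30, "tz": -36, "rx": 0.048, "ry": 0, "rz": 0}
    - {"jaw": 0.1, "tx": 0, "ty": -40, "tz": -48, "rx": 0.064, "ry": 0, "rz": 0}
    - {"jaw": 0.1, "tx": 0, "ty": -50, "tz": -60, "rx": 0.08, "ry": 0, "rz": 0}
    - {"jaw": 0.1, "tx": 0, "ty": -60, "tz": -72, "rx": 0.096, "ry": 0, "rz": 0}
    - {"jaw": 0.1, "tx": 0, "ty": -70, "tz": -84, "rx": 0.112, "ry": 0, "rz": 0}
    - {"jaw": 0.1, "tx": 0, "ty": -80, "tz": -96, "rx": 0.128, "ry": 0, "rz": 0}
    - {"jaw": 0.1, "tx": 0, "ty": -90, "tz": -108, "rx": 0.144, "ry": 0, "rz": 0}
    - {"jaw": 0.1, "tx": 0, "ty": -103, "tz": -123, "rx": 0.157, "ry": 0, "rz": 0}
    - {"jaw": 0.1, "tx": 0, "ty": -103, "tz": -123, "rx": 0.157, "ry": 0, "rz": 0}
    - {"jaw": 0.1, "tx": 0, "ty": -103, "tz": -123, "rx": 0.157, "ry": 0, "rz": 0}

```text
clock: 9.08
tool_pos: [0.4454, -0.1508, 0.0639]
tool_rot: [[-0.003, 0.988, -0.156], [0.003, -0.156, -0.988], [-1.0, -0.003, -0.002]]
force: [-8.4, 8.9, 12.1]
opening: 0.178
```

```bash
python3 - <<'E'
from h import *
st();go([454.7,-103.4,64],-99)
d=snap('scene');u0,v0,u1,v1=260,130,400,250
cv2.imwrite('pics/s3.png',cv2.resize(d['frame'][v0:v1,u0:u1,::-1],None,fx=5,fy=5,interpolation=cv2.INTER_CUBIC))
E
```

```text
t9.08 pos [ 445.4 -150.8   63.9] yaw -98.9 down [-0.003  0.003 -1.   ] F [-8.4  8.9 12.1] op 0.178 q [-33.2  27.8 101.6   0.   50.9  65.7]
t [  0.    1.8 -48.3] r [ 0.001 -0.002  0.003]
```

View pics/s3.png

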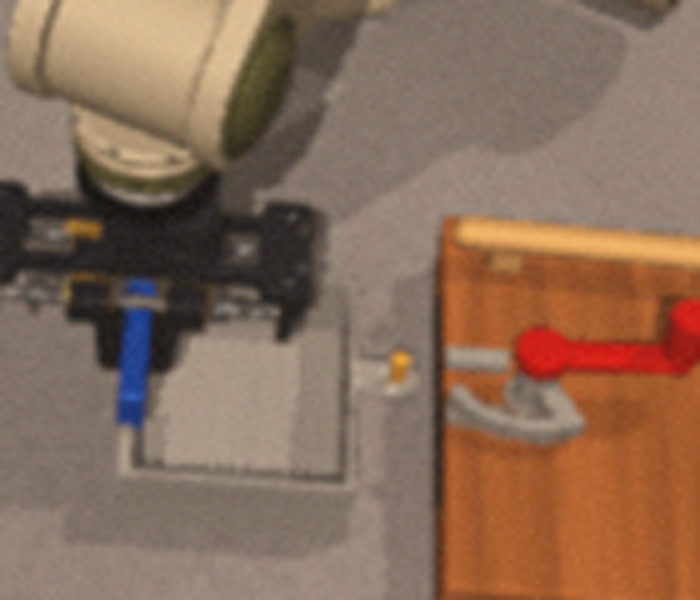

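```bash
python3 - <<'E'
from h import *
S=load('scene')
sp=lambda x,y,z:at_z(S,(x+.5)/5-.5+260,(y+.5)/5-.5+130,z)*1000
a=np.radians(-9);R=np.array([[np.cos(a),-np.sin(a)],[np.sin(a),np.cos(a)]])
piv=np.array([482.3,77.5])
for l,x,y,z in(('stud top',401,356,.074),('stud foot',397,378,.056),('cap',540,352,.09),('rib -x centre, front',447,359,.057),('rib -x centre, inner',507,361,.057),('tongue tip edge low',408,393,.056),('block corner -x',446,216,.05)):
    q=sp(x,y,z)[:2]; print(l,q.round(1),'rel pivot blk',(R.T@(q-piv)).round(1))
o=sensors.get_obs();T=np.array(o['tool_pos'])[:2]*1000;y=np.array(o['tool_rot'])[:2,2]
print('stud expected',T-y*(63+65+24))
E
```

```text
stud top [467.6   0.8] rel pivot blk [ -2.5 -78. ]
stud foot [4.692e+02 4.000e-01] rel pivot blk [ -0.9 -78.2]
cap [481.9  77.3] rel pivot blk [-0.3 -0.3]
rib -x centre, front [457.4  31.7] rel pivot blk [-17.5 -49.2]
rib -x centre, inner [460.7  66.9] rel pivot blk [-19.6 -13.9]
tongue tip edge low [480.6   5.1] rel pivot blk [  9.7 -71.7]
block corner -x [338.4  51.5] rel pivot blk [-138.   -48.2]
stud expected [469.11997252  -0.75107571]
```

The stud (401,356) is about 2–3 mm toward −x of the channel axis, judged by the rib and corner seen in the same image. I'll shift +3 mm across and then advance.

Emit:
send_rows:
  steps:
    - {"jaw": 0.1, "tx": 0, "ty": 3, "tz": -2, "rx": 0, "ry": 0, "rz": 0}
    - {"jaw": 0.1, "tx": 0, "ty": 3, "tz": -5, "rx": 0, "ry": 0, "rz": 0}
    - {"jaw": 0.1, "tx": 0, "ty": 3, "tz": -9, "rx": 0, "ry": 0, "rz": 0}
    - {"jaw": 0.1, "tx": 0, "ty": 3, "tz": -13, "rx": 0, "ry": 0, "rz": 0}
    - {"jaw": 0.1, "tx": 0, "ty": 3, "tz": -17, "rx": 0, "ry": 0, "rz": 0}
    - {"jaw": 0.1, "tx": 0, "ty": 3, "tz": -21, "rx": 0, "ry": 0, "rz": 0}
    - {"jaw": 0.1, "tx": 0, "ty": 3, "tz": -25, "rx": 0, "ry": 0, "rz": 0}
    - {"jaw": 0.1, "tx": 0, "ty": 3, "tz": -29, "rx": 0, "ry": 0, "rz": 0}
    - {"jaw": 0.1, "tx": 0, "ty": 3, "tz": -33, "rx": 0, "ry": 0, "rz": 0}
    - {"jaw": 0.1, "tx": 0, "ty": 3, "tz": -33, "rx": 0, "ry": 0, "rz": 0}

```text
clock: 9.97
tool_pos: [0.4554, -0.1211, 0.064]
tool_rot: [[-0.0, 0.988, -0.155], [-0.002, -0.155, -0.988], [-1.0, 0.0, 0.002]]
force: [-2.1, -2.5, 2.8]
opening: 0.172
```

```bash
python3 - <<'E'
from h import *
st();go([455.7,-103.4,64],-99)
d=snap('scene');u0,v0,u1,v1=290,150,410,250
cv2.imwrite('pics/s4.png',cv2.resize(d['frame'][v0:v1,u0:u1,::-1],None,fx=6,fy=6,interpolation=cv2.INTER_CUBIC))
E
```

```text
t9.97 pos [ 455.4 -121.1   64. ] yaw -98.9 down [-0.    -0.002 -1.   ] F [-2.1 -2.5  2.8] op 0.172 q [-2.930e+01  2.780e+01  1.016e+02 -1.000e-01  5.060e+01  6.970e+01]
t [ -0.1  -2.4 -17.5] r [ 0.002  0.002 -0.   ]
```

View pics/s4.png

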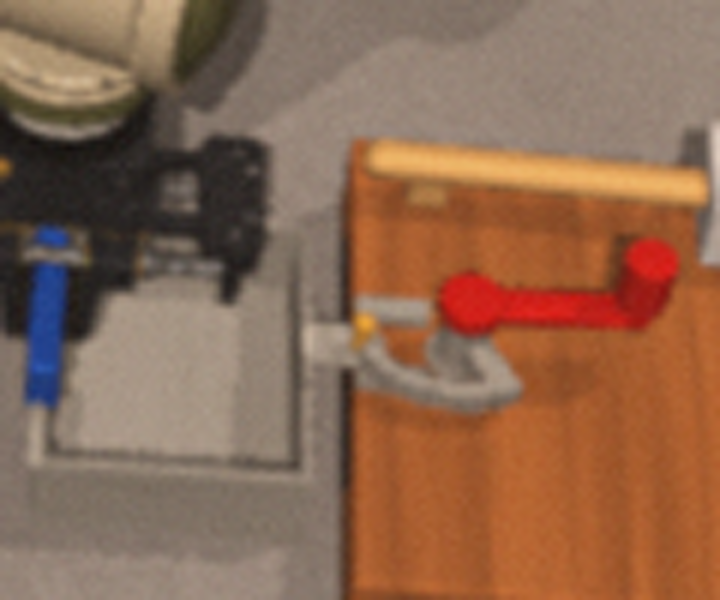

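The tongue (325–366 in y) is entering beside the −x rib, whose inner edge is near y = 322, and there's no contact force. I'll nudge +1 mm across and advance until it touches the strip.

Emit:
send_rows:
  steps:
    - {"jaw": 0.1, "tx": 0, "ty": 1, "tz": -3, "rx": 0, "ry": 0, "rz": 0}
    - {"jaw": 0.1, "tx": 0, "ty": 1, "tz": -6, "rx": 0, "ry": 0, "rz": 0}
    - {"jaw": 0.1, "tx": 0, "ty": 1, "tz": -9, "rx": 0, "ry": 0, "rz": 0}
    - {"jaw": 0.1, "tx": 0, "ty": 1, "tz": -12, "rx": 0, "ry": 0, "rz": 0}
    - {"jaw": 0.1, "tx": 0, "ty": 1, "tz": -14, "rx": 0, "ry": 0, "rz": 0}
    - {"jaw": 0.1, "tx": 0, "ty": 1, "tz": -16, "rx": 0, "ry": 0, "rz": 0}
    - {"jaw": 0.1, "tx": 0, "ty": 1, "tz": -16, "rx": 0, "ry": 0, "rz": 0}

```text
clock: 10.6
tool_pos: [0.4584, -0.1057, 0.064]
tool_rot: [[-0.001, 0.988, -0.155], [-0.002, -0.155, -0.988], [-1.0, -0.001, 0.002]]
force: [-5.3, -7.5, 4.4]
opening: 0.177
```

```bash
python3 - <<'E'
from h import *
st();go([455.7,-103.4,64],-99)
E
```

```text
t10.60 pos [ 458.4 -105.7   64. ] yaw -98.9 down [-0.001 -0.002 -1.   ] F [-5.3 -7.5  4.4] op 0.177 q [-27.4  27.8 101.7  -0.2  50.6  71.6]
t [-0.  -3.  -1.8] r [0.002 0.002 0.001]
```

Emit:
send_rows:
  steps:
    - {"jaw": 0.1, "tx": 0, "ty": -1, "tz": -1, "rx": 0, "ry": 0, "rz": 0}
    - {"jaw": 0.1, "tx": 0, "ty": -1, "tz": -2, "rx": 0, "ry": 0, "rz": 0}
    - {"jaw": 0.1, "tx": 0, "ty": -1, "tz": -3, "rx": 0, "ry": 0, "rz": 0}
    - {"jaw": 0.1, "tx": 0, "ty": -1, "tz": -3, "rx": 0, "ry": 0, "rz": 0}

```text
clock: 10.93
tool_pos: [0.4579, -0.1032, 0.0639]
tool_rot: [[-0.001, 0.988, -0.155], [-0.003, -0.155, -0.988], [-1.0, -0.0, 0.003]]
force: [-7.4, -12.8, 4.1]
opening: 0.18
```

```bash
python3 - <<'E'
from h import *
st();go([455.7,-103.4,64],-99)
d=snap('scene');u0,v0,u1,v1=290,150,410,250
cv2.imwrite('pics/s5.png',cv2.resize(d['frame'][v0:v1,u0:u1,::-1],None,fx=6,fy=6,interpolation=cv2.INTER_CUBIC))
E
```

```text
t10.93 pos [ 457.9 -103.2   63.9] yaw -98.9 down [-0.001 -0.003 -1.   ] F [ -7.4 -12.8   4.1] op 0.18 q [-27.1  27.7 101.9  -0.2  50.4  71.9]
t [-0.1 -2.1  0.5] r [0.002 0.003 0.   ]
```

View pics/s5.png

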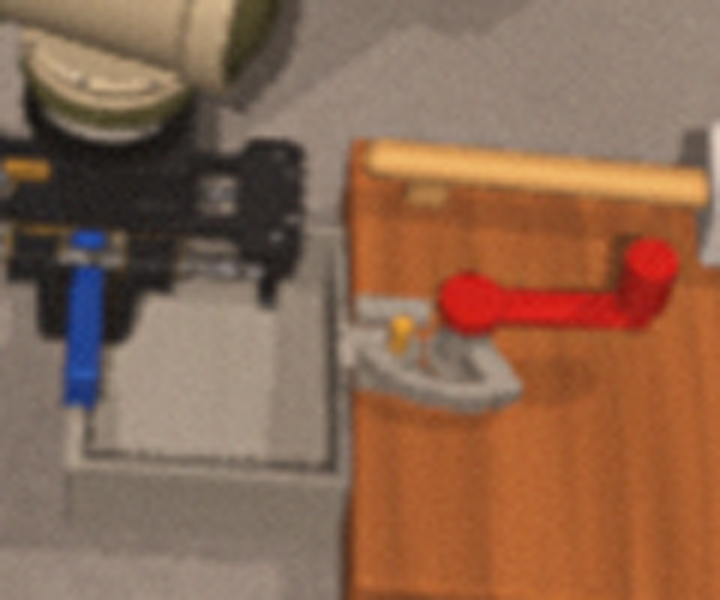

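The tray front (x≈345) is against the face (x≈352) and the stud (402,325) is inside the hook. The contact force is about 13 N, and the tool-to-pivot distance is 182 mm against 183 expected at first touch. I'll release and lift.

Emit:
send_rows:
  steps:
    - {"jaw": 0.75, "tx": 0, "ty": 0, "tz": 0, "rx": 0, "ry": 0, "rz": 0}
    - {"jaw": 0.75, "tx": 0, "ty": 0, "tz": 0, "rx": 0, "ry": 0, "rz": 0}
    - {"jaw": 0.75, "tx": 0, "ty": 0, "tz": 0, "rx": 0, "ry": 0, "rz": 0}
    - {"jaw": 0.75, "tx": 0, "ty": 0, "tz": 0, "rx": 0, "ry": 0, "rz": 0}
    - {"jaw": 0.75, "tx": -10, "ty": 0, "tz": 0, "rx": 0, "ry": 0, "rz": 0}
    - {"jaw": 0.75, "tx": -40, "ty": 0, "tz": 0, "rx": 0, "ry": 0, "rz": 0}
    - {"jaw": 0.75, "tx": -75, "ty": 0, "tz": 0, "rx": 0, "ry": 0, "rz": 0}
    - {"jaw": 0.75, "tx": -116, "ty": 0, "tz": 0, "rx": 0, "ry": 0, "rz": 0}
    - {"jaw": 0.75, "tx": -116, "ty": 0, "tz": 0, "rx": 0, "ry": 0, "rz": 0}
    - {"jaw": 0.75, "tx": -116, "ty": 0, "tz": 0, "rx": 0, "ry": 0, "rz": 0}

```text
clock: 11.82
tool_pos: [0.4585, -0.1015, 0.1814]
tool_rot: [[0.004, 0.988, -0.156], [-0.002, -0.156, -0.988], [-1.0, 0.004, 0.001]]
force: [0.0, 0.5, -0.5]
opening: 0.747
```

```bash
python3 - <<'E'
from h import *
st();go([487.8,157.5,180],-4.5)
S=snap('scene')
# stud by colour
hsv=cv2.cvtColor(S['frame'],cv2.COLOR_RGB2HSV);m=(hsv[...,0]>14)&(hsv[...,0]<28)&(hsv[...,1]>150);v,u=np.nonzero(m[190:220,345:372]);u=u+345;v=v+190
print(len(u),u.mean() if len(u) else 0,v.mean() if len(v) else 0)
a=np.radians(-9);R=np.array([[np.cos(a),-np.sin(a)],[np.sin(a),np.cos(a)]])
if len(u): print('stud mid rel pivot',R.T@(at_z(S,u.mean(),v.mean(),.067)[:2]*1000-[482.3,77.5]))
E
```

```text
t11.82 pos [ 458.5 -101.5  181.4] yaw -99.0 down [ 0.004 -0.002 -1.   ] F [ 0.   0.5 -0.5] op 0.747 q [-27.   17.6  93.3   0.   68.8  72. ]
t [   1.   -11.5 -260.4] r [-1.649  0.004 -0.002]
17 356.29411764705884 205.23529411764707
stud mid rel pivot [  3.1862919 -29.4585557]
```

Emit:
send_rows:
  steps:
    - {"jaw": 0.75, "tx": 0, "ty": -11.5, "tz": -260, "rx": -1.649, "ry": 0, "rz": 0}
    - {"jaw": 0.75, "tx": 0, "ty": -11.5, "tz": -260, "rx": -1.649, "ry": 0, "rz": 0}
    - {"jaw": 0.75, "tx": 0, "ty": -11.5, "tz": -260, "rx": -1.649, "ry": 0, "rz": 0}
    - {"jaw": 0.75, "tx": 0, "ty": -11.5, "tz": -260, "rx": -1.649, "ry": 0, "rz": 0}
    - {"jaw": 0.75, "tx": 0, "ty": -11.5, "tz": -260, "rx": -1.649, "ry": 0, "rz": 0}
    - {"jaw": 0.75, "tx": 0, "ty": -11.5, "tz": -260, "rx": -1.649, "ry": 0, "rz": 0}
    - {"jaw": 0.75, "tx": 0, "ty": -11.5, "tz": -260, "rx": -1.649, "ry": 0, "rz": 0}
    - {"jaw": 0.75, "tx": 0, "ty": -11.5, "tz": -260, "rx": -1.649, "ry": 0, "rz": 0}
    - {"jaw": 0.75, "tx": 0, "ty": -11.5, "tz": -260, "rx": -1.649, "ry": 0, "rz": 0}
    - {"jaw": 0.75, "tx": 0, "ty": -11.5, "tz": -260, "rx": -1.649, "ry": 0, "rz": 0}
    - {"jaw": 0.75, "tx": 0, "ty": -11.5, "tz": -260, "rx": -1.649, "ry": 0, "rz": 0}
    - {"jaw": 0.75, "tx": 0, "ty": -11.5, "tz": -260, "rx": -1.649, "ry": 0, "rz": 0}

```text
clock: 12.87
tool_pos: [0.4864, 0.1573, 0.1778]
tool_rot: [[-0.004, 0.22, 0.976], [-0.0, 0.976, -0.22], [-1.0, -0.001, -0.004]]
force: [0.2, -0.4, -0.2]
opening: 0.75
```

Emit:
send_rows:
  steps:
    - {"jaw": 0.75, "tx": 0, "ty": 0, "tz": 0, "rx": -0.14, "ry": 0, "rz": 0}
    - {"jaw": 0.75, "tx": 0, "ty": 0, "tz": 0, "rx": -0.14, "ry": 0, "rz": 0}
    - {"jaw": 0.75, "tx": 0, "ty": 0, "tz": 0, "rx": -0.14, "ry": 0, "rz": 0}

```text
clock: 13.12
tool_pos: [0.4867, 0.1573, 0.1784]
tool_rot: [[-0.003, 0.09, 0.996], [-0.0, 0.996, -0.09], [-1.0, -0.0, -0.003]]
force: [-1.0, 0.5, 0.6]
opening: 0.747
```

```bash
python3 - <<'E'
from h import *
st();go([487.8,157.5,108],-4.5)
E
```

```text
t13.12 pos [486.7 157.3 178.4] yaw -5.2 down [-0.003 -0.    -1.   ] F [-1.   0.5  0.6] op 0.747 q [ 4.6 21.8 87.1  0.  71.2  9.8]
t [70.4  0.4  1.3] r [-0.012 -0.003  0.   ]
```

Emit:
send_rows:
  force: 30
  steps:
    - {"jaw": 0.75, "tx": 35, "ty": 0.4, "tz": 1, "rx": 0, "ry": 0, "rz": 0}
    - {"jaw": 0.75, "tx": 60, "ty": 0.4, "tz": 1, "rx": 0, "ry": 0, "rz": 0}
    - {"jaw": 0.75, "tx": 70, "ty": 0.4, "tz": 1, "rx": 0, "ry": 0, "rz": 0}
    - {"jaw": 0.75, "tx": 70, "ty": 0.4, "tz": 1, "rx": 0, "ry": 0, "rz": 0}
    - {"jaw": 0.2, "tx": 70, "ty": 0.4, "tz": 1, "rx": 0, "ry": 0, "rz": 0}
    - {"jaw": 0.2, "tx": 70, "ty": 0.4, "tz": 1, "rx": 0, "ry": 0, "rz": 0}
    - {"jaw": 0.2, "tx": 70, "ty": 0.4, "tz": 1, "rx": 0, "ry": 0, "rz": 0}
    - {"jaw": 0.2, "tx": 70, "ty": 0.4, "tz": 1, "rx": 0, "ry": 0, "rz": 0}
    - {"jaw": 0.2, "tx": 70, "ty": 0.4, "tz": 1, "rx": 0, "ry": 0, "rz": 0}
    - {"jaw": 0.2, "tx": 70, "ty": 0.4, "tz": 1, "rx": 0, "ry": 0, "rz": 0}
    - {"jaw": 0.2, "tx": 70, "ty": 0.4, "tz": 1, "rx": 0, "ry": 0, "rz": 0}
    - {"jaw": 0.2, "tx": 70, "ty": 0.4, "tz": 1, "rx": 0, "ry": 0, "rz": 0}

```text
clock: 14.12
tool_pos: [0.4884, 0.1576, 0.1101]
tool_rot: [[0.001, 0.088, 0.996], [0.0, 0.996, -0.088], [-1.0, 0.0, 0.001]]
force: [0.4, 0.0, 2.6]
opening: 0.286
```

```bash
python3 - <<'E'
from h import *
o=st()
p=np.array([482.3,77.5]);c=np.array(o['tool_pos'])[:2]*1000;R=np.array(o['tool_rot']);v=c-p;print(np.linalg.norm(v),np.degrees(np.arctan2(v[1],v[0])))
for a in range(6,104,6):
    t=-np.radians(a);q=p+np.array([[np.cos(t),-np.sin(t)],[np.sin(t),np.cos(t)]])@v
    print(a,(R.T@np.r_[q-c,0]).round(1),'rx',round(-t,3))
E
```

```text
t14.12 pos [488.4 157.6 110.1] yaw -5.0 down [ 0.001  0.    -1.   ] F [0.4 0.  2.6] op 0.286 q [ 4.6 26.8 92.2  0.  60.9  9.7]
80.32284090042457 85.62207943267956
6 [ 0.  -0.3  8.4] rx 0.105
12 [ 0.  -1.6 16.7] rx 0.209
18 [ 0.  -3.6 24.9] rx 0.314
24 [ 0.  -6.6 32.7] rx 0.419
30 [  0.  -10.3  40.3] rx 0.524
36 [  0.  -14.8  47.4] rx 0.628
42 [  0.1 -20.   54. ] rx 0.733
48 [  0.1 -25.9  60. ] rx 0.838
54 [  0.1 -32.3  65.4] rx 0.942
60 [  0.1 -39.3  70. ] rx 1.047
66 [  0.1 -46.8  73.9] rx 1.152
72 [  0.1 -54.6  77. ] rx 1.257
78 [  0.1 -62.7  79.3] rx 1.361
84 [  0.1 -71.   80.7] rx 1.466
90 [  0.1 -79.4  81.3] rx 1.571
96 [  0.1 -87.8  80.9] rx 1.676
102 [  0.1 -96.1  79.7] rx 1.78
```

Emit:
send_rows:
  steps:
    - {"jaw": 0.2, "tx": 0, "ty": -0.3, "tz": 8.4, "rx": 0.105, "ry": 0, "rz": 0}
    - {"jaw": 0.2, "tx": 0, "ty": -1.6, "tz": 16.7, "rx": 0.209, "ry": 0, "rz": 0}
    - {"jaw": 0.2, "tx": 0, "ty": -3.6, "tz": 24.9, "rx": 0.314, "ry": 0, "rz": 0}
    - {"jaw": 0.2, "tx": 0, "ty": -6.6, "tz": 32.7, "rx": 0.419, "ry": 0, "rz": 0}
    - {"jaw": 0.2, "tx": 0, "ty": -10.3, "tz": 40.3, "rx": 0.524, "ry": 0, "rz": 0}
    - {"jaw": 0.2, "tx": 0, "ty": -14.8, "tz": 47.4, "rx": 0.628, "ry": 0, "rz": 0}
    - {"jaw": 0.2, "tx": 0, "ty": -20, "tz": 54, "rx": 0.733, "ry": 0, "rz": 0}
    - {"jaw": 0.2, "tx": 0, "ty": -25.9, "tz": 60, "rx": 0.838, "ry": 0, "rz": 0}
    - {"jaw": 0.2, "tx": 0, "ty": -25.9, "tz": 60, "rx": 0.838, "ry": 0, "rz": 0}

```text
clock: 14.87
tool_pos: [0.5465, 0.1256, 0.1101]
tool_rot: [[0.001, 0.802, 0.597], [-0.0, 0.597, -0.802], [-1.0, 0.001, 0.001]]
force: [-0.1, -1.6, 4.5]
opening: 0.29
```

```bash
cat > arc.py <<'E'
from h import *
o=st()
p=np.array([482.3,77.5]);c=np.array(o['tool_pos'])[:2]*1000;R=np.array(o['tool_rot']);v=c-p
a0=np.arctan2(v[1],v[0]);print(np.linalg.norm(v),np.degrees(a0))
yaw=np.arctan2(R[1,2],R[0,2])
for a in (42,36,30,24,18,12,6,0,-5,-9,-12,-14):
    if a>np.degrees(a0):continue
    t=np.radians(a);q=p+80.2*np.array([np.cos(t),np.sin(t)])
    print(a,(R.T@np.r_[q-c,0]).round(1),'rx',round(float(yaw-(t-np.pi/2)),3))
E
python3 arc.py
```

```text
t14.87 pos [546.5 125.6 110.1] yaw -53.3 down [ 0.001 -0.    -1.   ] F [-0.1 -1.6  4.5] op 0.29 q [ 0.9 30.7 84.5 -0.  64.7 54.2]
80.18213318157373 36.84280862543112
36 [0.  0.  1.2] rx 0.012
30 [ 0.  -0.5  9.6] rx 0.117
24 [ 0.  -1.9 17.8] rx 0.221
18 [ 0.  -4.2 25.9] rx 0.326
12 [ 0.  -7.3 33.7] rx 0.431
6 [  0.  -11.2  41.1] rx 0.535
0 [  0.  -15.9  48.1] rx 0.64
-5 [  0.  -20.3  53.6] rx 0.727
-9 [  0.  -24.1  57.6] rx 0.797
-12 [  0.  -27.2  60.5] rx 0.85
-14 [  0.  -29.4  62.3] rx 0.884
```

Emit:
send_rows:
  steps:
    - {"jaw": 0.2, "tx": 0, "ty": -0.5, "tz": 9.6, "rx": 0.117, "ry": 0, "rz": 0}
    - {"jaw": 0.2, "tx": 0, "ty": -1.9, "tz": 17.8, "rx": 0.221, "ry": 0, "rz": 0}
    - {"jaw": 0.2, "tx": 0, "ty": -4.2, "tz": 25.9, "rx": 0.326, "ry": 0, "rz": 0}
    - {"jaw": 0.2, "tx": 0, "ty": -7.3, "tz": 33.7, "rx": 0.431, "ry": 0, "rz": 0}
    - {"jaw": 0.2, "tx": 0, "ty": -11.2, "tz": 41.1, "rx": 0.535, "ry": 0, "rz": 0}
    - {"jaw": 0.2, "tx": 0, "ty": -15.9, "tz": 48.1, "rx": 0.64, "ry": 0, "rz": 0}
    - {"jaw": 0.2, "tx": 0, "ty": -15.9, "tz": 48.1, "rx": 0.64, "ry": 0, "rz": 0}
    - {"jaw": 0.2, "tx": 0, "ty": -15.9, "tz": 48.1, "rx": 0.64, "ry": 0, "rz": 0}

```text
clock: 15.53
tool_pos: [0.5621, 0.0782, 0.1101]
tool_rot: [[0.001, 1.0, 0.01], [-0.001, 0.01, -1.0], [-1.0, 0.001, 0.001]]
force: [0.7, -3.7, 3.0]
opening: 0.29
```

```bash
python3 arc.py
```

```text
t15.53 pos [562.1  78.2 110.1] yaw -89.5 down [ 0.001 -0.001 -1.   ] F [ 0.7 -3.7  3. ] op 0.29 q [-4.  31.3 83.3 -0.1 65.3 85.5]
79.75657099402585 0.4827564832651267
0 [0.  0.4 0.7] rx 0.01
-5 [0.  0.1 7.7] rx 0.097
-9 [ 0.  -0.7 13.2] rx 0.167
-12 [ 0.  -1.5 17.3] rx 0.219
-14 [ 0.  -2.1 20.1] rx 0.254
```

Emit:
send_rows:
  steps:
    - {"jaw": 0.2, "tx": 0, "ty": 0.1, "tz": 4, "rx": 0.05, "ry": 0, "rz": 0}
    - {"jaw": 0.2, "tx": 0, "ty": 0, "tz": 7.7, "rx": 0.097, "ry": 0, "rz": 0}
    - {"jaw": 0.2, "tx": 0, "ty": -0.3, "tz": 10.5, "rx": 0.13, "ry": 0, "rz": 0}
    - {"jaw": 0.2, "tx": 0, "ty": -0.7, "tz": 13.2, "rx": 0.167, "ry": 0, "rz": 0}
    - {"jaw": 0.2, "tx": 0, "ty": -0.7, "tz": 15, "rx": 0.167, "ry": 0, "rz": 0}
    - {"jaw": 0.2, "tx": 0, "ty": -0.7, "tz": 15, "rx": 0.167, "ry": 0, "rz": 0}

```text
clock: 16.03
tool_pos: [0.5611, 0.0652, 0.1101]
tool_rot: [[0.001, 0.988, -0.157], [0.003, -0.157, -0.988], [-1.0, 0.0, -0.003]]
force: [0.2, 9.0, 6.2]
opening: 0.285
```

```bash
python3 arc.py
```

```text
t16.03 pos [561.1  65.2 110.1] yaw -99.0 down [ 0.001  0.003 -1.   ] F [0.2 9.  6.2] op 0.285 q [-5.5 31.1 83.8  0.2 65.1 93.5]
79.74426282893972 -8.895424409396204
-9 [-0.   0.5  0.1] rx -0.0
-12 [-0.   0.3  4.3] rx 0.052
-14 [-0.   0.2  7.1] rx 0.087
```

Emit:
send_rows:
  steps:
    - {"jaw": 0.2, "tx": 0, "ty": 0, "tz": 2, "rx": 0, "ry": 0, "rz": 0}
    - {"jaw": 0.2, "tx": 0, "ty": 0, "tz": 4, "rx": 0, "ry": 0, "rz": 0}
    - {"jaw": 0.2, "tx": 0, "ty": 0, "tz": 4, "rx": 0, "ry": 0, "rz": 0}
    - {"jaw": 0.2, "tx": 0, "ty": 0, "tz": 4, "rx": 0, "ry": 0, "rz": 0}

```text
clock: 16.37
tool_pos: [0.561, 0.0646, 0.1101]
tool_rot: [[0.003, 0.988, -0.156], [0.009, -0.156, -0.988], [-1.0, 0.001, -0.009]]
force: [5.1, 27.3, 4.5]
opening: 0.286
```

```bash
python3 arc.py
```

```text
t16.37 pos [561.   64.6 110.1] yaw -99.0 down [ 0.003  0.009 -1.   ] F [ 5.1 27.3  4.5] op 0.286 q [-5.7 31.  83.9  0.6 65.  93.1]
79.70856607660461 -9.312005246831117
-12 [-0.   0.4  3.8] rx 0.053
-14 [-0.1  0.2  6.6] rx 0.088
```

The stop is firm: 27 N with no further travel, and the stroke was about 95°. I'll relax, open and retreat upward.

Emit:
send_rows:
  steps:
    - {"jaw": 0.2, "tx": 0, "ty": 0, "tz": -5, "rx": 0, "ry": 0, "rz": 0}
    - {"jaw": 0.75, "tx": 0, "ty": 0, "tz": -5, "rx": 0, "ry": 0, "rz": 0}
    - {"jaw": 0.75, "tx": 0, "ty": 0, "tz": -5, "rx": 0, "ry": 0, "rz": 0}
    - {"jaw": 0.75, "tx": 0, "ty": 0, "tz": -5, "rx": 0, "ry": 0, "rz": 0}
    - {"jaw": 0.75, "tx": 0, "ty": 0, "tz": -5, "rx": 0, "ry": 0, "rz": 0}
    - {"jaw": 0.75, "tx": -30, "ty": 0, "tz": -5, "rx": 0, "ry": 0, "rz": 0}
    - {"jaw": 0.75, "tx": -70, "ty": 0, "tz": -5, "rx": 0, "ry": 0, "rz": 0}
    - {"jaw": 0.75, "tx": -110, "ty": 0, "tz": -5, "rx": 0, "ry": 0, "rz": 0}
    - {"jaw": 0.75, "tx": -150, "ty": 0, "tz": -5, "rx": 0, "ry": 0, "rz": 0}
    - {"jaw": 0.75, "tx": -150, "ty": -60, "tz": -5, "rx": 0, "ry": 0, "rz": 0}
    - {"jaw": 0.75, "tx": -150, "ty": -120, "tz": -5, "rx": 0, "ry": 0, "rz": 0}
    - {"jaw": 0.75, "tx": -150, "ty": -120, "tz": -5, "rx": 0, "ry": 0, "rz": 0}

```text
clock: 17.37
tool_pos: [0.441, 0.0838, 0.2598]
tool_rot: [[0.0, 0.987, -0.161], [-0.0, -0.161, -0.987], [-1.0, 0.0, 0.0]]
force: [1.0, 0.3, -0.2]
opening: 0.752
```

Emit:
send_rows:
  steps:
    - {"jaw": 0.75, "tx": 0, "ty": 0, "tz": 300, "rx": 0, "ry": 0, "rz": 0}
    - {"jaw": 0.75, "tx": 0, "ty": 0, "tz": 300, "rx": 0, "ry": 0, "rz": 0}
    - {"jaw": 0.75, "tx": 0, "ty": 0, "tz": 300, "rx": 0, "ry": 0, "rz": 0}
    - {"jaw": 0.75, "tx": 0, "ty": 0, "tz": 300, "rx": 0, "ry": 0, "rz": 0}
    - {"jaw": 0.75, "tx": 0, "ty": 0, "tz": 300, "rx": 0, "ry": 0, "rz": 0}
    - {"jaw": 0.75, "tx": 0, "ty": 0, "tz": 300, "rx": 0, "ry": 0, "rz": 0}
    - {"jaw": 0.75, "tx": 0, "ty": 0, "tz": 300, "rx": 0, "ry": 0, "rz": 0}
    - {"jaw": 0.75, "tx": 0, "ty": 0, "tz": 300, "rx": 0, "ry": 0, "rz": 0}
    - {"jaw": 0.75, "tx": 0, "ty": 0, "tz": 300, "rx": 0, "ry": 0, "rz": 0}
    - {"jaw": 0.75, "tx": 0, "ty": 0, "tz": 300, "rx": 0, "ry": 0, "rz": 0}

```text
clock: 18.2
tool_pos: [0.3942, -0.2119, 0.2595]
tool_rot: [[-0.001, 0.987, -0.162], [0.001, -0.162, -0.987], [-1.0, -0.001, -0.001]]
force: [-0.1, 0.2, 0.3]
opening: 0.75
```

```bash
python3 - <<'E'
from h import *
st()
for n in('scene',):
    d=snap(n);u0,v0,u1,v1=250,130,450,280
    cv2.imwrite('pics/f1.png',cv2.resize(d['frame'][v0:v1,u0:u1,::-1],None,fx=4,fy=4,interpolation=cv2.INTER_CUBIC))
snap('top')
E
```

```text
t18.20 pos [ 394.2 -211.9  259.5] yaw -99.3 down [-0.001  0.001 -1.   ] F [-0.1  0.2  0.3] op 0.75 q [-43.5  11.   88.3   0.   80.7  55.8]
```

View pics/f1.png

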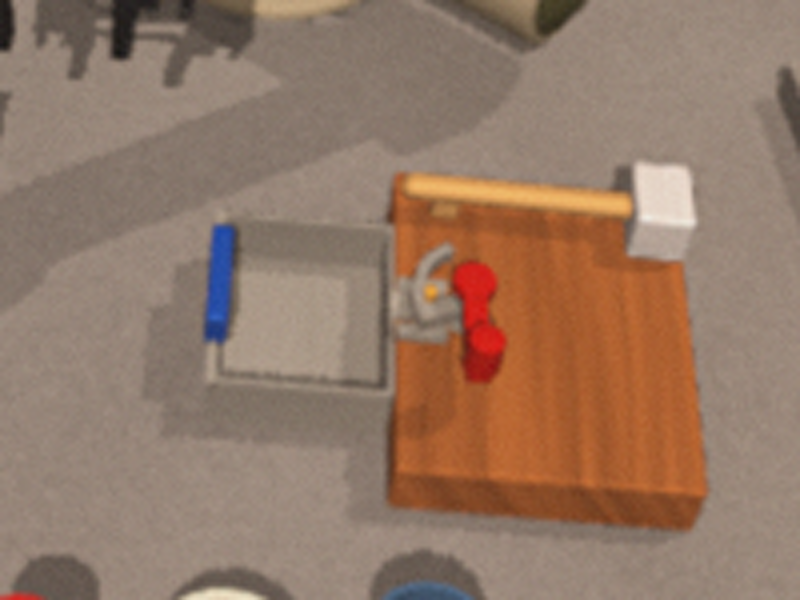

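The hook is round the stud (431,292), the lever points along block +x (knob 487,340; pivot 474,283) and the tray wall meets the face at x≈393. One numeric check, then I'll hand in.

```bash
python3 - <<'E'
from h import *
S=load('scene');a=np.radians(-9);R=np.array([[np.cos(a),-np.sin(a)],[np.sin(a),np.cos(a)]])
sp=lambda x,y,z:R.T@(at_z(S,(x+.5)/4-.5+250,(y+.5)/4-.5+130,z)[:2]*1000-[482.3,77.5])
k=sp(487,340,.126);c=sp(474,283,.09);st_=sp(431,291,.074)
f1,f2=sp(388,226,.05),sp(391,390,.05);e1,e2=sp(396,200,.05),sp(393,470,.05)
print('stud',st_,'dist to cap',np.linalg.norm(st_-c),'lever angle rel block x',np.degrees(np.arctan2(*(k-c)[::-1])))
print('tray front rim',f1,f2,'block edge',e1,e2)
for n,b in(('top',(205,120,315,165)),('scene',(235,270,380,330)),('scene',(350,170,425,196))):
    pass
d=snap('scene')
P=np.load('P_scene.npy')
for name,(u0,v0,u1,v1) in dict(jar=(238,278,270,320),bowl=(284,276,328,314),mug=(338,276,374,322),mallet=(352,172,424,190)).items():
    z0=np.nanmedian(P[v0:v1,u0:u1,2]); print(name,'depth diff mm',np.abs(d['depth'][v0:v1,u0:u1]-S['depth'][v0:v1,u0:u1]).mean()*1000)
E
python3 -c "
import sys;sys.path.insert(0,'.')
from plant import job_done
print(job_done())"
```

```text
stud [ -1.94683009 -27.26924972] dist to cap 28.62748320454971 lever angle rel block x 0.6249505731617871
tray front rim [-82.5137362  -55.07826507] [ 71.68274072 -53.11266779] block edge [-109.5893006   -48.88596528] [140.25408491 -51.67082225]
jar depth diff mm 9.75368
bowl depth diff mm 14.418652
mug depth diff mm 12.943959
mallet depth diff mm 27.118553
the job is handed in; nothing more can be done
None
```

The job is handed in at about 18 s on the robot's clock. I swung the lever open to its stop and slid the left-most tray flat into the channel until it touched the strip. Then I turned the lever clockwise about 95°, to its home stop, and moved the arm clear.

**Checks that agreed**
- **Lever:** both stops were firm. At home, 27 N at the knob gave no further travel. The last image puts the lever 0.6° from the block's +x axis.
- **Tray:** the stud measures 28.6 mm from the cam axis, against 29 mm when tight. The front rim is about 1–6 mm from the block's edge line along its width. That is within my pixel and calibration error, so it does not resolve the final 1 mm squeeze.
- **Arm:** every force I read between moves was under 30 N, and the arm was touching nothing at hand-in.

**Check that failed**
- **Bystanders:** my depth comparison was badly set up. It compared two pictures taken after the job, and even those differed by 10–27 mm on average, so it proves nothing. That the mallet is unmoved rests on the last picture, and the jar, bowl and mug are only partly in it. No path came near any of the four.

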